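# Call for paint and point out the tin

## Robot

A 6-joint arm with a two-finger parallel gripper is mounted at the origin on the work surface. World frame = base frame: x ahead of the robot, y to its left, z up, the work surface at z = 0. Lengths are in m, angles in degrees, forces in N, time in s.
With the tool pointing down it reaches from about 0.4 to 0.825 m from the base axis. Payload 7 kg.
Tool frame: the origin (TCP) lies between the finger pads, 19 mm behind the fingertips; this is the grasp point; z points along the fingers, y is the line along which they close (so a half turn about z gives the same grasp; the last joint's range is limited). The gripper opens to 88 mm and grips with 3 to 60 N. Pads are 19 mm wide; open, the fingers measure 130 mm over their backs; the gripper's body (78 mm by 193 mm) begins 47 mm behind the grasp point.
Start: joints at [-60.269, 20.546, 0.682, 0, -70.136, -16.507], TCP at [0.154, -0.657, 0.245] pointing down, gripper open.
Joint ranges: [-176.03, 176.03], [-82.01, 121.73], [-58.28, 71.71], [-173.87, 95.51], [-174.79, -0.11], [-173.66, 173.66]. Speed limits (degrees/s): [136.94, 136.94, 172.46, 180, 180, 180].

## Interface

Orientations are given as [roll, pitch, yaw] about the fixed x, y, z axes, in that order (R = Rz(yaw) Ry(pitch) Rx(roll)).
In Python, from plant import get_state, optics, order gives the robot as it stands. The module is installed in compiled form; this text tells all that it offers.
- The arm moves only by the tool send_rows, never from a script. Its argument "moves" is a list of rows, each an object with "slide": the shift along the tool's x, y, z as a fraction of full scale, a list of three; "turn": the turn about the tool's z as a fraction of full scale; "gripper": the opening, from 0 (shut) to 1 (fully open). A call has exactly 5 rows; each row is the pose to reach, as a shift and turn from the pose commanded when the call began, along the tool's axes at that moment; what a row does not reach only later rows make up. Full scale, the value 1, is 150 mm for a shift and 90 degrees for a turn. A row lasts 1/12 s, in which the tool goes at most 41.7 mm and 7.16 degrees, less where a joint would pass 70% of its speed; a pose out of reach is approached as far as the arm can. A call with a number of a shift or a turn outside -1 to 1 is refused whole. A call with a gripper value outside its range is refused whole. The fingers move at their own pace and stop on an object; "newtons" is the grip in N (left out, the last holds). Time passes only in rows, so rows that repeat a pose let the fingers close, or fill a call up. It gives the time, the measured TCP pose, the force, the opening and the grip force at its end, in the units of the state.
- get_state(): the state, without advancing time (a new reading comes with each control period).
- optics.capture(name): name is "scene" or "top"; returns a dict with "img" (480x640x3 uint8, red, green, blue), "intrinsics" (3x3 intrinsics, pixels), "origin" and "attitude" of the camera in the world. Camera axes: x right, y down, z forward; pixel columns grow to the right and rows downward; lengths in m; the calibration is good to about 2 mm. A picture is of the moment at which its call begins. There is no depth.
- order.close_job(): hands the job in; it is judged then, once.
Trained networks look in the newest picture that a camera, given by its name, has taken for a name from the list of things; names that differ only in an ending like _2 or _b are one class to them, and where a whole thing is asked for, a point or a joint stands for the part that bears it (a point fixed in the world has none). Each returns a list of dicts, best first, with "p" (0 to 1); they miss things now and then, are a little off and sometimes report something else, mostly with a low value. They report only what shows in the picture. A call takes as long as a camera call.
- optics.look_for(camera, name): "location" ([x, y, z] in m, in world coordinates, good to about 4 mm: the middle of the surface that is visible of it).
The state is a dict: "time_s": time; "joints": joint angles; "qd": joint speeds; "joint_torque": joint torques, N m; "tcp_pos": TCP position; "eef_rot": TCP orientation; "contact_force": force on the tool from outside, world axes, zero at the start; "moment": the same for the moment, N m; "gripper_width": finger opening in m; "gripper_force": force on a finger pad.
Only numpy, scipy, OpenCV 4.12 (cv2) and the standard library are available. Lean on these libraries where they do the work, as an engineer would, in place of code of your own. Each camera call takes 0.05 s, during which the arm holds its last target. There are 200 camera calls.

## Task

Call a helper and show which paint is wanted: with the fingers, push the lever of the call light all the way over towards its orange beacon, then point down at the middle of the lid of the blue-lidded paint tin, fingertips two or three centimetres above it, and hold still there for at least two seconds. Touch none of the three tins, leave the tape and the jar where they are, pick nothing up, and finish while still pointing at the blue lid, touching nothing.

Things in the scene. Friction and masses are not known exactly. Their poses are not given: they have to be found in the camera images.
- blue_tin: The tin to point at: closed steel paint tin, upright, round, 76 mm across and 85 mm high, with a blue lid and a blue band round its paper label; loose, about 0.5 kg. Origin at the centre of its underside, z up; the yaw is arbitrary
- blue_tin_lid (a point): Centre of the top face of the blue lid, 85 mm above the underside of the blue tin
- red_tin: Bystander: closed steel paint tin, upright, round, 76 mm across and 85 mm high, with a red lid and a red band round its paper label; loose, about 0.5 kg. Origin at the centre of its underside, z up; the yaw is arbitrary
- yellow_tin: Bystander: closed steel paint tin, upright, round, 76 mm across and 85 mm high, with a yellow lid and a yellow band round its paper label; loose, about 0.5 kg. Origin at the centre of its underside, z up; the yaw is arbitrary
- tape: Bystander: roll of green masking tape lying flat, 104 mm outside, 76 mm inside diameter, 25 mm high, loose. Origin at the centre of its underside
- jar: Bystander: closed amber glass jar with a steel cap and paper label, 72 mm across, 120 mm high, loose, 0.4 kg. Origin at the centre of its underside
- call_lever_base: Grey block of the call light, fixed to the bench, 70 x 50 mm and 25 mm high (35 mm at the pivot barrel). Origin at the centre of its underside; its +x axis is the direction in which the lever is pushed over, z up. The beacon stands on the same axis, 120 mm along +x
- beacon: Beacon of the call light, fixed, its axes those of the lever block: a grey foot 60 x 60 x 30 mm with an orange dome 44 mm across, 74 mm high in all, origin at the centre of its underside; a grey bar 36 mm wide and 15 mm high joins it to the lever block
- call_lever (a joint): Angle of the toggle lever in rad: 0 = leaning 0.5 rad from upright towards the block's -x, 0.5 = upright, 1.0 = against its stop, leaning 0.5 rad towards the block's +x (the beacon). It turns about the block's y axis, 22 mm above the bench over the block's origin, has light friction (about 1 N at the tip) and stays where it is left; it starts between 0 and 0.25
- call_lever_tip (a point): Centre of the black ball, 26 mm across, at the lever's tip, 90 mm from the pivot; the rod below it is steel, 10 mm thick

How it is judged:
By the outcome, as a careful person would: the job done as asked, in the order asked, and still so for the second after the job is handed in, with the robot touching nothing.
It also fails if it takes over 45 s, if anything falls off the work surface, if the arm or the gripper's body presses on something with over 40 N, if the wrist force passes 120 N, or if a joint passes its speed limit or range.

## Working session

There is one attempt and no reset: what is moved stays moved. The work goes in short steps, Python scripts to look and compute and a tool call to move; the robot and the scene stay as the last step left them, time stands still between calls to the robot, and variables do not carry over. Pictures are saved under pics/ and viewed, at most 10 in all, crops included, and the job is handed in when it is done.

Besides the shell and the picture viewer there is one more tool, called after ">>>" as name(argument=value, ...), one argument or row to a line, values as JSON. send_rows: Moves the arm, as the interface text tells. Shift numbers are shares of 150 mm and turn numbers shares of 90 degrees, none past 1 either way. Its arguments: {"type":"object","properties":{"moves":{"type":"array"},"newtons":{"type":"number"}},"required":["moves"]}

```bash
mkdir -p pics
python3 - <<'E'
from plant import get_state, optics
import cv2,numpy as np
s=get_state();print(s)
for c in("top","scene"):
    d=optics.capture(c);cv2.imwrite(f"pics/{c}1.png",d["img"][:,:,::-1]);print(c,d["intrinsics"],d["origin"],d["attitude"])
    for n in("blue_tin","blue_tin_lid","red_tin","yellow_tin","tape","jar","call_lever_base","beacon","call_lever","call_lever_tip"):
        print(n,[(np.round(r["location"],3).tolist(),round(r["p"],2)) for r in optics.look_for(c,n)[:2]])
E
```

```text
{'time_s': 0.0, 'joints': array([-6.02690915e+01,  2.05892041e+01,  6.34373434e-01, -2.15564159e-02,
       -7.01365235e+01, -1.65075114e+01]), 'qd': array([-0.06710959, -0.01452326, -0.04624139, -0.07099393, -0.08415528,
       -0.02690867]), 'joint_torque': array([ 7.72927215e-04, -5.82726574e+01,  2.93059230e+01,  6.99738085e+00,
        6.92600326e-03, -1.44515402e-04]), 'tcp_pos': array([ 0.15428954, -0.65665359,  0.24444789]), 'eef_rot': array([ 1.79906653e+02, -6.53077358e-03, -1.66783938e+02]), 'contact_force': array([-0.44010349, -0.84953918,  0.62410119]), 'moment': array([-0.01316682,  0.00329032, -0.01241292]), 'gripper_force': 0.0, 'gripper_width': 0.08761166277173407}
top [[554.27364144   0.         322.50436107]
 [  0.         554.27364144 231.55347678]
 [  0.           0.           1.        ]] [0.44541792 0.02768005 1.21324654] [-173.71917449    0.18868192  -90.65733084]
blue_tin [([0.601, 0.333, 0.081], 0.8)]
blue_tin_lid [([0.598, 0.332, 0.082], 0.98)]
red_tin [([0.586, 0.144, 0.084], 0.74)]
yellow_tin [([0.599, 0.003, 0.085], 0.78)]
tape [([0.416, 0.128, 0.022], 0
[... 277 characters left out ...]
       309.28091574]
 [  0.         509.52280778 237.61881357]
 [  0.           0.           1.        ]] [1.11933518 0.29975268 0.86093161] [-140.42134383   -0.78720997  119.22583483]
blue_tin [([0.629, 0.34, 0.084], 0.55), ([0.462, -0.288, 0.091], 0.37)]
blue_tin_lid [([0.629, 0.341, 0.085], 0.64)]
red_tin [([0.612, 0.154, 0.085], 0.56)]
yellow_tin [([0.621, 0.015, 0.084], 0.59)]
tape [([0.426, 0.129, 0.029], 0.86), ([0.558, -0.277, 0.029], 0.27)]
jar [([0.792, 0.176, 0.109], 0.76)]
call_lever_base [([0.464, -0.291, 0.091], 0.72), ([0.624, 0.342, 0.082], 0.69)]
beacon [([0.616, -0.264, 0.032], 0.59)]
call_lever [([0.463, -0.289, 0.094], 0.79)]
call_lever_tip [([0.459, -0.287, 0.09], 0.49)]
```

View pics/top1.png

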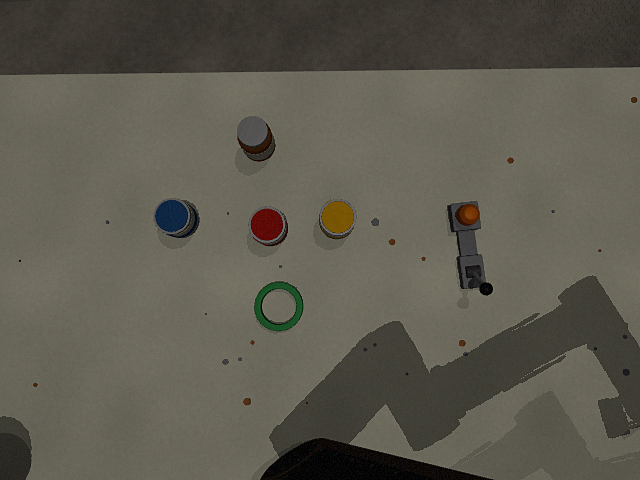

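View pics/scene1.png

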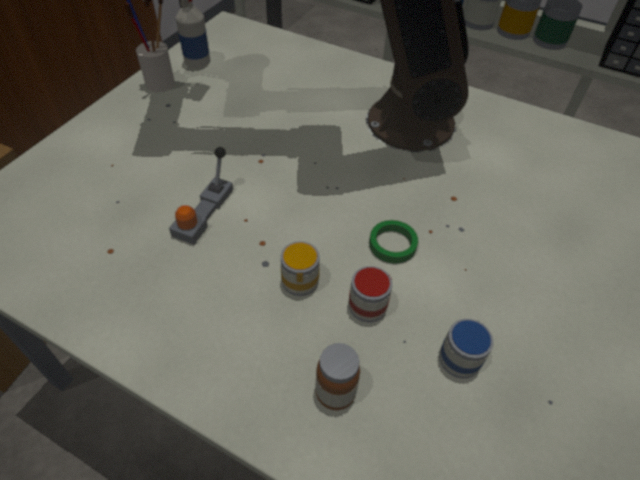

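The top view shows the blue lid at about (175,215), the lever ball at (486,289), the lever block at (471,272) and the dome at (468,214). The scene view shows the lid at (469,338), the ball at (220,153) and the dome at (185,216). I'll measure these by colour and triangulate them.

```bash
cat > h.py <<'E'
import cv2,numpy as np
from scipy.spatial.transform import Rotation as R
from plant import get_state, optics
def ray(d,px):
    v=np.linalg.inv(d["intrinsics"])@[px[0],px[1],1.]
    return np.array(d["origin"]),R.from_euler("xyz",d["attitude"],degrees=True).as_matrix()@v
def plane(d,px,z):
    o,v=ray(d,px);return o+v*(z-o[2])/v[2]
def tri(d1,p1,d2,p2):
    o1,v1=ray(d1,p1);o2,v2=ray(d2,p2)
    t=np.linalg.lstsq(np.c_[v1,-v2],o2-o1,rcond=None)[0]
    a,b=o1+v1*t[0],o2+v2*t[1];return (a+b)/2,np.linalg.norm(a-b)
def blob(img,mask,near,r=25):
    m=np.zeros(mask.shape,np.uint8);cv2.circle(m,near,r,255,-1)
    m=(mask&(m>0)).astype(np.uint8);n,l,s,c=cv2.connectedComponentsWithStats(m)
    k=1+np.argmax(s[1:,4]);return c[k],s[k]
def masks(img):
    h=cv2.cvtColor(img,cv2.COLOR_RGB2HSV).astype(int);H,S,V=h[...,0],h[...,1],h[...,2]
    return dict(blue=(H>95)&(H<125)&(S>130),ball=V<40,orange=(H<15)&(S>180)&(V>90))
E
python3 - <<'E'
from h import *
a=optics.capture("top");b=optics.capture("scene")
P=dict(blue=((175,215),(469,338)),ball=((486,289),(220,153)),orange=((468,214),(185,216)))
ma,mb=masks(a["img"]),masks(b["img"])
for k,(p,q) in P.items():
    r=14 if k=="ball" else 25
    (c1,s1),(c2,s2)=blob(a["img"],ma[k],p,r),blob(b["img"],mb[k],q,r)
    print(k,c1,s1,c2,s2,*tri(a,c1,b,c2))
    if k=="blue":print(plane(a,c1,.085),plane(b,c2,.085))
ims=[cv2.resize(a["img"][190:310,430:510],None,fx=5,fy=5,interpolation=2),cv2.resize(b["img"][140:250,160:240],(400,550))]
ims[1]=cv2.copyMakeBorder(ims[1],0,50,0,0,0)
cv2.imwrite("pics/crop.png",np.hstack(ims)[:,:,::-1])
E
```

```text
blue [171.04556962 215.47974684] [155 200  33  32 790] [470.8273224  337.28743169] [453 321  37  33 915] [0.60703923 0.34286646 0.08064789] 0.0012958644211691483
[0.6065656 0.341009  0.085    ] [0.6096342  0.34323924 0.085     ]
ball [484.07784431 287.32335329] [473 279  20  16 167] [219.703125 152.171875] [216 148   9  10  64] [ 0.4521824  -0.29022772  0.10432485] 0.0002595652534073837
orange [470.64238411 212.78807947] [464 206  14  14 151] [184.54589372 213.31884058] [176 206  18  15 207] [ 0.60763058 -0.28024418  0.05628285] 0.004709589693726006
```

View pics/crop.png

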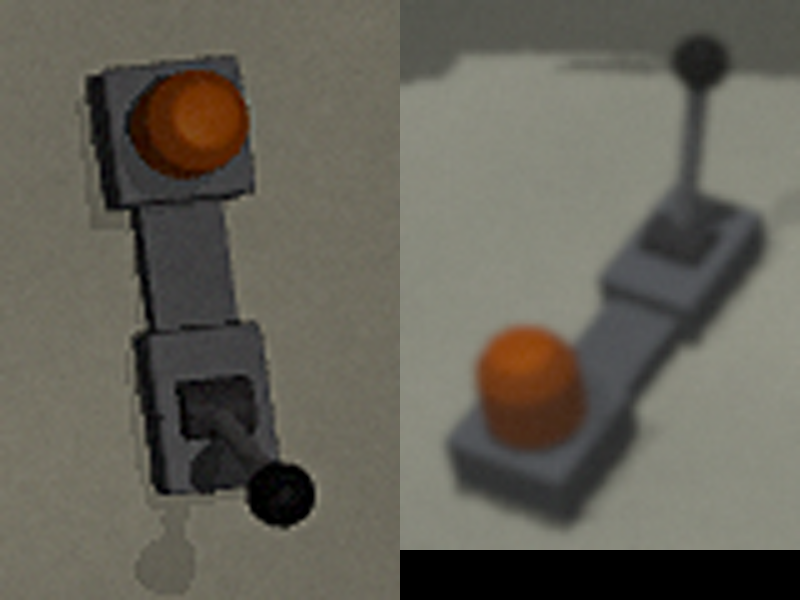

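Run:
```python
from h import *
a=optics.capture("top");b=optics.capture("scene")
f=plane(a,(465.6,216.4),.03);g=plane(a,(471.6,271.6),.025)
print("beacon",f,"block",g,"dist",np.hypot(*(f-g)[:2]),"yaw",np.degrees(np.arctan2(*(f-g)[1::-1])))
# scene: ball (700,62)/5+ (160,140)
print("ball",*tri(a,(486.2,288.8),b,(220,152.3)))
ims=[cv2.resize(a["img"][180:260,140:220],(400,400)),cv2.resize(b["img"][310:390,430:510],(400,400))]
for n,d,c,s in(("top",a,(171,215.5),1),("scene",b,(470.8,337.3),1)):
    pass
# project lid circle for candidate centres
from itertools import product
for i,(d,o) in enumerate(((a,(140,180)),(b,(430,310)))):
    for c,col in(((.608,.342),(255,0,255)),((.600,.333),(255,255,0))):
        t=np.linspace(0,2*np.pi,60);p=np.c_[c[0]+.038*np.cos(t),c[1]+.038*np.sin(t),.085+0*t]
        Rw=R.from_euler("xyz",d["attitude"],degrees=True).as_matrix()
        q=(p-d["origin"])@Rw@np.array(d["intrinsics"]).T;q=q[:,:2]/q[:,2:]
        cv2.polylines(ims[i],[np.int32((q-o+.5)*5)],True,col,1)
cv2.imwrite("pics/lid.png",np.hstack(ims)[:,:,::-1])
```

```text
beacon [ 0.60485038 -0.27826008  0.03      ] block [ 0.48633934 -0.28764179  0.025     ] dist 0.11888180701832604 yaw 4.526275047857118
ball [ 0.44858011 -0.29435083  0.09982396] 0.0025056091119308186
```

View pics/lid.png

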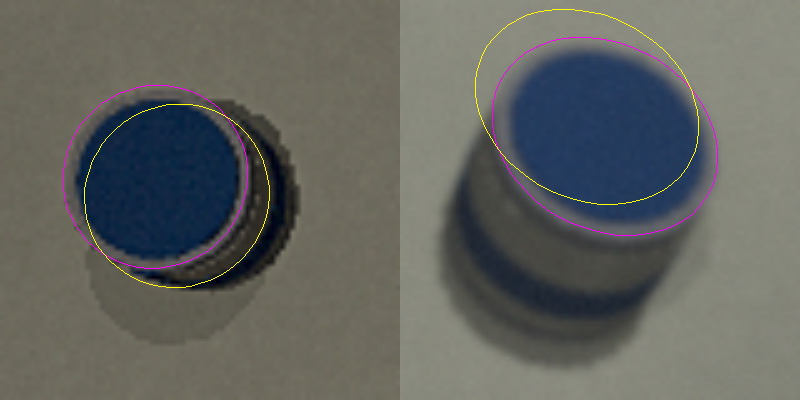

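The magenta circle, centred at (0.608, 0.342), fits the lid in both views. The network's top-view fix is about 1 cm off, so I won't use it. The block–beacon distance comes out at 118.9 mm against the given 120, with yaw 4.5°. I'll go behind the lever with the fingers shut.

>>> send_rows(
  moves=[
    {"slide": [-0.2,0.2,0],"turn": 0,"gripper": 0},
    {"slide": [-0.4,0.4,0],"turn": 0,"gripper": 0},
    {"slide": [-0.6,0.6,0],"turn": 0,"gripper": 0},
    {"slide": [-0.8,0.8,0],"turn": 0,"gripper": 0},
    {"slide": [-1,1,0],"turn": 0,"gripper": 0},
  ],
  newtons=10,
)

```text
time_s: 1.72
tcp_pos: [0.2646, -0.4784, 0.2454]
eef_rot: [-180.0, 0.0, -166.8]
contact_force: [1.5, 0.3, -0.3]
gripper_width: 0.06
gripper_force: 0.0
```

>>> send_rows(
  moves=[
    {"slide": [-0.2,0.2,0],"turn": 0.05,"gripper": 0},
    {"slide": [-0.4,0.4,0],"turn": 0.097,"gripper": 0},
    {"slide": [-0.6,0.6,0],"turn": 0.097,"gripper": 0},
    {"slide": [-0.8,0.8,0],"turn": 0.097,"gripper": 0},
    {"slide": [-1,1,0],"turn": 0.097,"gripper": 0},
  ],
)

```text
time_s: 2.13
tcp_pos: [0.3744, -0.3011, 0.2458]
eef_rot: [-180.0, 0.1, -175.5]
contact_force: [0.9, -0.2, -0.0]
gripper_width: 0.0265
gripper_force: 0.0
```

>>> send_rows(
  moves=[
    {"slide": [0,0,0.2],"turn": 0,"gripper": 0},
    {"slide": [0,0,0.45],"turn": 0,"gripper": 0},
    {"slide": [0,0,0.7],"turn": 0,"gripper": 0},
    {"slide": [0,0,0.97],"turn": 0,"gripper": 0},
    {"slide": [0,0,0.97],"turn": 0,"gripper": 0},
  ],
)

```text
time_s: 2.55
tcp_pos: [0.3697, -0.3009, 0.0938]
eef_rot: [179.7, -0.5, -175.6]
contact_force: [-2.6, -0.0, 0.5]
gripper_width: 0.0003
gripper_force: 0.0
```

Run:
```python
from h import *
s=get_state();p=s["tcp_pos"];print(p,s["gripper_width"],s["contact_force"])
u=np.array([np.cos(np.radians(4.5)),np.sin(np.radians(4.5))]);n=np.array([-u[1],u[0]])
d=p[:2]-[.4863,-.2876];print("along",d@u,"lateral",d@n)
a=optics.capture("top");cv2.imwrite("pics/near.png",cv2.resize(a["img"][200:350,420:570],(600,600))[:,:,::-1])
```

```text
[ 0.36965256 -0.30085252  0.09382737] 0.00031387398602261495 [-2.60079987 -0.02644341  0.49555045]
along -0.11732763838270019 lateral -0.004059617771547631
```

View pics/near.png

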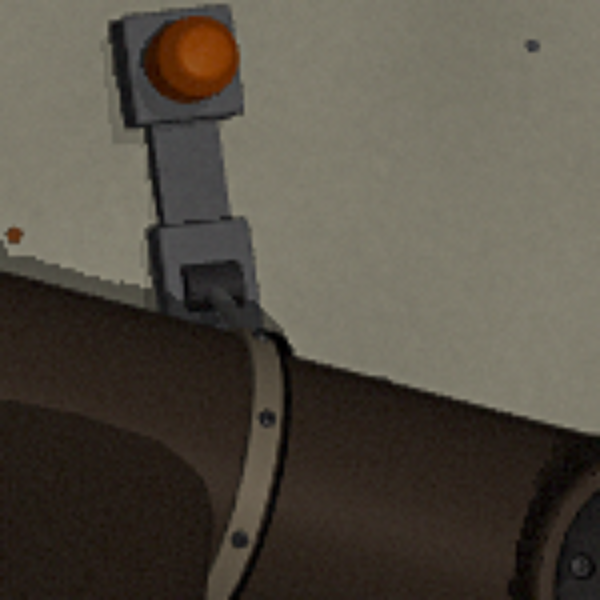

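>>> send_rows(
  moves=[
    {"slide": [-0.1,0.03,0],"turn": 0,"gripper": 0},
    {"slide": [-0.2,0.03,0],"turn": 0,"gripper": 0},
    {"slide": [-0.28,0.03,0],"turn": 0,"gripper": 0},
    {"slide": [-0.34,0.03,0],"turn": 0,"gripper": 0},
    {"slide": [-0.4,0.03,0],"turn": 0,"gripper": 0},
  ],
)

```text
time_s: 3.02
tcp_pos: [0.435, -0.2938, 0.1011]
eef_rot: [-180.0, 0.1, -175.5]
contact_force: [-1.8, -0.5, 0.2]
gripper_width: 0.0003
gripper_force: 0.8
```

>>> send_rows(
  moves=[
    {"slide": [-0.06,0,0],"turn": 0,"gripper": 0},
    {"slide": [-0.12,0,0],"turn": 0,"gripper": 0},
    {"slide": [-0.19,0,0],"turn": 0,"gripper": 0},
    {"slide": [-0.26,0,0],"turn": 0,"gripper": 0},
    {"slide": [-0.32,0,0],"turn": 0,"gripper": 0},
  ],
)

```text
time_s: 3.43
tcp_pos: [0.4823, -0.2898, 0.0998]
eef_rot: [180.0, 0.0, -175.5]
contact_force: [-1.1, 0.1, 0.6]
gripper_width: 0.0006
gripper_force: 0.5
```

>>> send_rows(
  moves=[
    {"slide": [-0.04,0,0],"turn": 0,"gripper": 0},
    {"slide": [-0.08,0,0],"turn": 0,"gripper": 0},
    {"slide": [-0.11,0,0],"turn": 0,"gripper": 0},
    {"slide": [-0.13,0,0],"turn": 0,"gripper": 0},
    {"slide": [-0.14,0,0],"turn": 0,"gripper": 0},
  ],
)

```text
time_s: 3.85
tcp_pos: [0.5023, -0.2883, 0.0997]
eef_rot: [180.0, -0.0, -175.5]
contact_force: [-0.8, 0.1, -0.1]
gripper_width: 0.0006
gripper_force: 0.4
```

>>> send_rows(
  moves=[
    {"slide": [-0.01,0,0],"turn": 0,"gripper": 0},
    {"slide": [-0.02,0,0],"turn": 0,"gripper": 0},
    {"slide": [-0.02,0,0],"turn": 0,"gripper": 0},
    {"slide": [-0.02,0,0],"turn": 0,"gripper": 0},
    {"slide": [-0.02,0,0],"turn": 0,"gripper": 0},
  ],
)

```text
time_s: 4.27
tcp_pos: [0.5051, -0.2881, 0.1]
eef_rot: [-180.0, 0.0, -175.5]
contact_force: [0.5, 0.0, -0.3]
gripper_width: 0.0003
gripper_force: 0.1
```

>>> send_rows(
  moves=[
    {"slide": [-0.01,0,0],"turn": 0,"gripper": 0},
    {"slide": [-0.02,0,0],"turn": 0,"gripper": 0},
    {"slide": [-0.02,0,0],"turn": 0,"gripper": 0},
    {"slide": [-0.02,0,0],"turn": 0,"gripper": 0},
    {"slide": [-0.02,0,0],"turn": 0,"gripper": 0},
  ],
)

```text
time_s: 4.68
tcp_pos: [0.5065, -0.2878, 0.0996]
eef_rot: [180.0, -0.2, -175.5]
contact_force: [-5.3, -1.4, 3.0]
gripper_width: 0.0005
gripper_force: 2.9
```

Run:
```python
from h import *
s=get_state();print(s["tcp_pos"],s["contact_force"],s["moment"])
b=optics.capture("scene");cv2.imwrite("pics/push.png",cv2.resize(b["img"][100:260,120:280],(600,600),interpolation=2)[:,:,::-1])
print(optics.look_for("scene","call_lever_tip")[:2])
```

```text
[ 0.50646598 -0.28782786  0.09956514] [-5.29920506 -1.44510725  3.00256976] [-0.24691018  2.01541757 -0.03452881]
[{'location': [0.5316, -0.2817, 0.1038], 'p': 0.6}]
```

View pics/push.png

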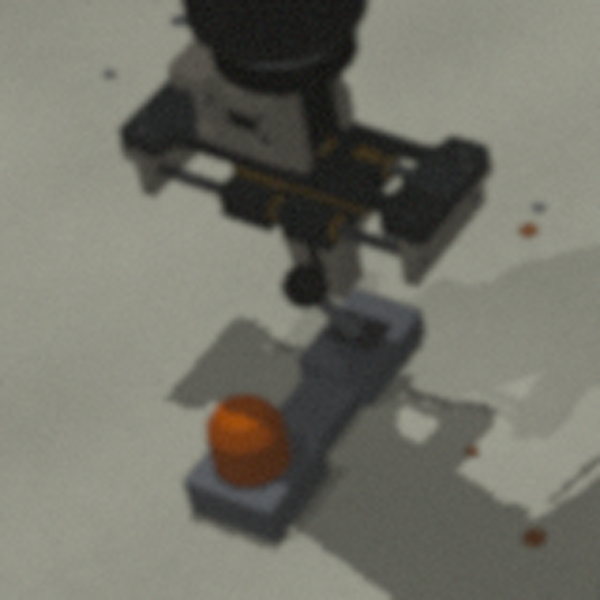

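The picture shows the ball at crop (305,285), leaning towards the beacon. Force is rising while the TCP lags its command, so the lever looks to be at its stop. I'll press slightly more to confirm, then back off.

>>> send_rows(
  moves=[
    {"slide": [-0.01,0,0],"turn": 0,"gripper": 0},
    {"slide": [-0.015,0,0],"turn": 0,"gripper": 0},
    {"slide": [-0.015,0,0],"turn": 0,"gripper": 0},
    {"slide": [-0.015,0,0],"turn": 0,"gripper": 0},
    {"slide": [-0.015,0,0],"turn": 0,"gripper": 0},
  ],
)

```text
time_s: 5.2
tcp_pos: [0.507, -0.2877, 0.0993]
eef_rot: [179.9, -0.3, -175.5]
contact_force: [-10.0, -1.0, 4.7]
gripper_width: 0.0005
gripper_force: 5.6
```

>>> send_rows(
  moves=[
    {"slide": [0.05,0,0],"turn": 0,"gripper": 0},
    {"slide": [0.15,0,0],"turn": 0,"gripper": 0},
    {"slide": [0.3,0,0],"turn": 0,"gripper": 0},
    {"slide": [0.45,0,-0.1],"turn": 0,"gripper": 0},
    {"slide": [0.5,0,-0.35],"turn": 0,"gripper": 0},
  ],
)

```text
time_s: 5.62
tcp_pos: [0.4303, -0.2922, 0.1484]
eef_rot: [179.7, -0.4, -175.6]
contact_force: [-0.2, 0.5, -0.7]
gripper_width: 0.0007
gripper_force: 0.0
```

>>> send_rows(
  moves=[
    {"slide": [0,0,-0.25],"turn": 0,"gripper": 0},
    {"slide": [0,0,-0.5],"turn": 0,"gripper": 0},
    {"slide": [0,0,-0.75],"turn": 0,"gripper": 0},
    {"slide": [0,0,-1],"turn": 0,"gripper": 0},
    {"slide": [0,0,-1],"turn": 0,"gripper": 0},
  ],
)

```text
time_s: 6.03
tcp_pos: [0.4386, -0.2952, 0.3111]
eef_rot: [-179.6, 0.7, -175.4]
contact_force: [1.3, 0.7, 1.7]
gripper_width: 0.0006
gripper_force: 0.0
```

Run:
```python
from h import *
s=get_state();print(s["tcp_pos"],s["contact_force"],s["joints"])
b=optics.capture("scene");cv2.imwrite("pics/after.png",cv2.resize(b["img"][100:260,120:280],(600,600),interpolation=2)[:,:,::-1])
print(optics.look_for("scene","call_lever_tip")[:2])
a=optics.capture("top");print(optics.look_for("top","call_lever_tip")[:2])
```

```text
[ 0.43856725 -0.29522669  0.31111608] [1.25789386 0.70717898 1.74782943] [-12.55454561   3.99385306 -12.18472853   0.1730281  -73.03181528
 -72.9434736 ]
[{'location': [0.529, -0.2815, 0.1041], 'p': 0.64}]
[]
```

View pics/after.png

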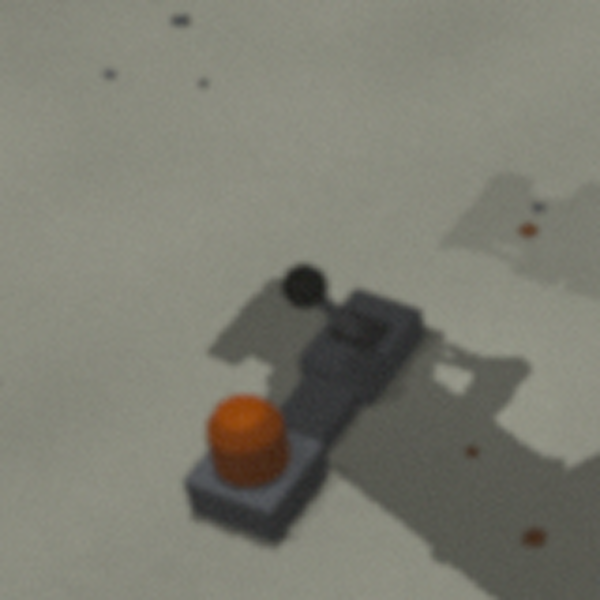

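The lever stays over: the tip is measured at (0.529, -0.282, 0.104), against (0.529, -0.284, 0.101) expected at the stop. Next I'll cross high to the blue tin.

>>> send_rows(
  moves=[
    {"slide": [-0.06,0.15,0],"turn": 0,"gripper": 0},
    {"slide": [-0.13,0.35,0],"turn": 0,"gripper": 0},
    {"slide": [-0.2,0.56,0],"turn": 0,"gripper": 0},
    {"slide": [-0.28,0.78,0],"turn": 0,"gripper": 0},
    {"slide": [-0.36,1,0],"turn": 0,"gripper": 0},
  ],
)

```text
time_s: 6.65
tcp_pos: [0.4772, -0.1383, 0.3009]
eef_rot: [180.0, -0.1, -175.6]
contact_force: [1.2, -0.4, -0.2]
gripper_width: 0.0006
gripper_force: 0.0
```

>>> send_rows(
  moves=[
    {"slide": [-0.07,0.2,0],"turn": 0,"gripper": 0},
    {"slide": [-0.14,0.4,0],"turn": 0,"gripper": 0},
    {"slide": [-0.21,0.6,0],"turn": 0,"gripper": 0},
    {"slide": [-0.28,0.8,0],"turn": 0,"gripper": 0},
    {"slide": [-0.36,1,0],"turn": 0,"gripper": 0},
  ],
)

```text
time_s: 7.07
tcp_pos: [0.5192, 0.0156, 0.301]
eef_rot: [-180.0, -0.1, -175.5]
contact_force: [0.5, -0.5, -0.0]
gripper_width: 0.0003
gripper_force: 0.0
```

>>> send_rows(
  moves=[
    {"slide": [-0.07,0.2,0],"turn": 0,"gripper": 0},
    {"slide": [-0.14,0.4,0],"turn": 0,"gripper": 0},
    {"slide": [-0.21,0.6,0],"turn": 0,"gripper": 0},
    {"slide": [-0.28,0.8,0],"turn": 0,"gripper": 0},
    {"slide": [-0.36,1,0],"turn": 0,"gripper": 0},
  ],
)

```text
time_s: 7.48
tcp_pos: [0.5614, 0.1693, 0.3007]
eef_rot: [-179.9, -0.1, -175.5]
contact_force: [0.5, 0.5, 1.5]
gripper_width: 0.0007
gripper_force: 0.0
```

>>> send_rows(
  moves=[
    {"slide": [-0.07,0.2,0],"turn": 0,"gripper": 0},
    {"slide": [-0.14,0.4,0],"turn": 0,"gripper": 0},
    {"slide": [-0.21,0.6,0],"turn": 0,"gripper": 0},
    {"slide": [-0.28,0.8,0],"turn": 0,"gripper": 0},
    {"slide": [-0.36,1,0],"turn": 0,"gripper": 0},
  ],
)

```text
time_s: 7.9
tcp_pos: [0.6036, 0.323, 0.3004]
eef_rot: [-179.9, -0.1, -175.5]
contact_force: [0.8, -0.2, -0.0]
gripper_width: 0.0001
gripper_force: 0.0
```

>>> send_rows(
  moves=[
    {"slide": [0,0.1,0],"turn": 0,"gripper": 0},
    {"slide": [0,0.1,0],"turn": 0,"gripper": 0},
    {"slide": [0,0.1,0],"turn": 0,"gripper": 0},
    {"slide": [0,0.1,0],"turn": 0,"gripper": 0},
    {"slide": [0,0.1,0],"turn": 0,"gripper": 0},
  ],
)

```text
time_s: 8.32
tcp_pos: [0.6025, 0.3355, 0.3022]
eef_rot: [-180.0, -0.0, -175.5]
contact_force: [-0.1, -0.3, -0.0]
gripper_width: 0.0003
gripper_force: 0.0
```

>>> send_rows(
  moves=[
    {"slide": [-0.04,0.04,0.15],"turn": 0,"gripper": 0},
    {"slide": [-0.04,0.04,0.32],"turn": 0,"gripper": 0},
    {"slide": [-0.04,0.04,0.5],"turn": 0,"gripper": 0},
    {"slide": [-0.04,0.04,0.66],"turn": 0,"gripper": 0},
    {"slide": [-0.04,0.04,0.8],"turn": 0,"gripper": 0},
  ],
)

```text
time_s: 8.73
tcp_pos: [0.6078, 0.3415, 0.1812]
eef_rot: [-180.0, -0.0, -175.6]
contact_force: [0.3, 0.3, -0.5]
gripper_width: 0.0004
gripper_force: 0.0
```

>>> send_rows(
  moves=[
    {"slide": [0,0,0.1],"turn": 0,"gripper": 0},
    {"slide": [0,0,0.17],"turn": 0,"gripper": 0},
    {"slide": [0,0,0.23],"turn": 0,"gripper": 0},
    {"slide": [0,0,0.28],"turn": 0,"gripper": 0},
    {"slide": [0,0,0.31],"turn": 0,"gripper": 0},
  ],
)

```text
time_s: 9.15
tcp_pos: [0.6083, 0.3427, 0.1356]
eef_rot: [180.0, 0.0, -175.5]
contact_force: [-0.7, -0.3, -0.7]
gripper_width: 0.0002
gripper_force: 0.0
```

Run:
```python
from h import *
s=get_state();print(s["time_s"],s["tcp_pos"],s["contact_force"])
b=optics.capture("scene");cv2.imwrite("pics/point.png",b["img"][:,:,::-1])
```

```text
9.15 [0.60828769 0.34271852 0.13563581] [-0.65445802 -0.26185627 -0.69296164]
```

View pics/point.png

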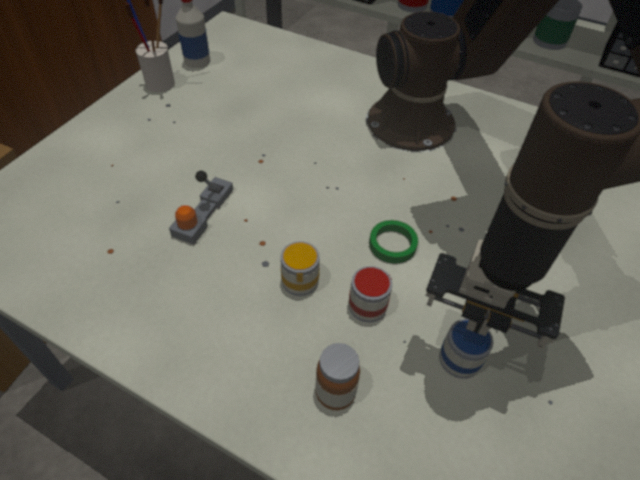

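The fingers hang over the middle of the blue lid at about (475,335), with nothing else displaced. The fingertips are about 31 mm above the lid, so I'll lower them about 6 mm and hold.

>>> send_rows(
  moves=[
    {"slide": [0,0,0.02],"turn": 0,"gripper": 0},
    {"slide": [0,0,0.03],"turn": 0,"gripper": 0},
    {"slide": [0,0,0.03],"turn": 0,"gripper": 0},
    {"slide": [0,0,0.03],"turn": 0,"gripper": 0},
    {"slide": [0,0,0.03],"turn": 0,"gripper": 0},
  ],
)

```text
time_s: 9.62
tcp_pos: [0.6084, 0.3432, 0.1319]
eef_rot: [180.0, 0.0, -175.5]
contact_force: [-0.2, 0.5, 0.0]
gripper_width: 0.0003
gripper_force: 0.0
```

>>> send_rows(
  moves=[
    {"slide": [0,0,0],"turn": 0,"gripper": 0},
    {"slide": [0,0,0],"turn": 0,"gripper": 0},
    {"slide": [0,0,0],"turn": 0,"gripper": 0},
    {"slide": [0,0,0],"turn": 0,"gripper": 0},
    {"slide": [0,0,0],"turn": 0,"gripper": 0},
  ],
)

```text
time_s: 10.03
tcp_pos: [0.6082, 0.343, 0.1314]
eef_rot: [-180.0, 0.0, -175.5]
contact_force: [0.8, -0.1, 0.2]
gripper_width: 0.0006
gripper_force: 0.0
```

Now 27 mm above; I'll lower 2 mm more and hold.

>>> send_rows(
  moves=[
    {"slide": [0,0,0.015],"turn": 0,"gripper": 0},
    {"slide": [0,0,0.015],"turn": 0,"gripper": 0},
    {"slide": [0,0,0.015],"turn": 0,"gripper": 0},
    {"slide": [0,0,0.015],"turn": 0,"gripper": 0},
    {"slide": [0,0,0.015],"turn": 0,"gripper": 0},
  ],
)

```text
time_s: 10.45
tcp_pos: [0.6082, 0.343, 0.1291]
eef_rot: [-180.0, -0.0, -175.5]
contact_force: [-0.5, -0.1, 0.0]
gripper_width: 0.0006
gripper_force: 0.0
```

>>> send_rows(
  moves=[
    {"slide": [0,0,0],"turn": 0,"gripper": 0},
    {"slide": [0,0,0],"turn": 0,"gripper": 0},
    {"slide": [0,0,0],"turn": 0,"gripper": 0},
    {"slide": [0,0,0],"turn": 0,"gripper": 0},
    {"slide": [0,0,0],"turn": 0,"gripper": 0},
  ],
)

```text
time_s: 10.87
tcp_pos: [0.6081, 0.343, 0.1291]
eef_rot: [-180.0, -0.0, -175.5]
contact_force: [-0.6, 0.3, 0.0]
gripper_width: 0.0007
gripper_force: 0.0
```

>>> send_rows(
  moves=[
    {"slide": [0,0,0],"turn": 0,"gripper": 0},
    {"slide": [0,0,0],"turn": 0,"gripper": 0},
    {"slide": [0,0,0],"turn": 0,"gripper": 0},
    {"slide": [0,0,0],"turn": 0,"gripper": 0},
    {"slide": [0,0,0],"turn": 0,"gripper": 0},
  ],
)

```text
time_s: 11.28
tcp_pos: [0.6082, 0.343, 0.1291]
eef_rot: [-180.0, 0.0, -175.5]
contact_force: [-0.7, -0.4, 0.3]
gripper_width: 0.0003
gripper_force: 0.0
```

>>> send_rows(
  moves=[
    {"slide": [0,0,0],"turn": 0,"gripper": 0},
    {"slide": [0,0,0],"turn": 0,"gripper": 0},
    {"slide": [0,0,0],"turn": 0,"gripper": 0},
    {"slide": [0,0,0],"turn": 0,"gripper": 0},
    {"slide": [0,0,0],"turn": 0,"gripper": 0},
  ],
)

```text
time_s: 11.7
tcp_pos: [0.6082, 0.343, 0.1291]
eef_rot: [-180.0, -0.0, -175.5]
contact_force: [-0.8, 1.3, 0.1]
gripper_width: 0.0006
gripper_force: 0.0
```

>>> send_rows(
  moves=[
    {"slide": [0,0,0],"turn": 0,"gripper": 0},
    {"slide": [0,0,0],"turn": 0,"gripper": 0},
    {"slide": [0,0,0],"turn": 0,"gripper": 0},
    {"slide": [0,0,0],"turn": 0,"gripper": 0},
    {"slide": [0,0,0],"turn": 0,"gripper": 0},
  ],
)

```text
time_s: 12.12
tcp_pos: [0.6082, 0.343, 0.1291]
eef_rot: [-180.0, -0.0, -175.5]
contact_force: [-0.4, 0.5, 0.6]
gripper_width: 0.0006
gripper_force: 0.0
```

>>> send_rows(
  moves=[
    {"slide": [0,0,0],"turn": 0,"gripper": 0},
    {"slide": [0,0,0],"turn": 0,"gripper": 0},
    {"slide": [0,0,0],"turn": 0,"gripper": 0},
    {"slide": [0,0,0],"turn": 0,"gripper": 0},
    {"slide": [0,0,0],"turn": 0,"gripper": 0},
  ],
)

```text
time_s: 12.53
tcp_pos: [0.6082, 0.3429, 0.1291]
eef_rot: [-180.0, 0.0, -175.5]
contact_force: [-0.0, 0.7, 0.4]
gripper_width: 0.0006
gripper_force: 0.0
```

>>> send_rows(
  moves=[
    {"slide": [0,0,0],"turn": 0,"gripper": 0},
    {"slide": [0,0,0],"turn": 0,"gripper": 0},
    {"slide": [0,0,0],"turn": 0,"gripper": 0},
    {"slide": [0,0,0],"turn": 0,"gripper": 0},
    {"slide": [0,0,0],"turn": 0,"gripper": 0},
  ],
)

```text
time_s: 12.95
tcp_pos: [0.6082, 0.343, 0.1291]
eef_rot: [180.0, 0.0, -175.5]
contact_force: [0.8, 0.5, -0.0]
gripper_width: 0.0006
gripper_force: 0.0
```

Run:
```python
from plant import get_state, order
s=get_state();print(s["time_s"],s["tcp_pos"],s["contact_force"])
print(order.close_job())
```

```text
12.95 [0.60818703 0.34295186 0.12913786] [ 0.83978721  0.52893408 -0.02366395]
the job is handed in; nothing more can be done
None
```

I pushed the lever over to its stop on the beacon side, then held the closed fingers still for 2.5 s about 25 mm above the middle of the blue lid, touching nothing, and handed the job in at 12.95 s; no verdict came back.

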